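# Take the spent cartridge out of the water filter

### The arm

A 6-joint arm with a two-finger parallel gripper is mounted at the origin on the work surface. World frame = base frame: x ahead of the robot, y to its left, z up, the work surface at z = 0. Lengths are in m, angles in rad, forces in N, time in s.
With the tool pointing down it reaches from about 0.275 to 0.725 m from the base axis. Payload 5.6 kg.
Tool frame: the origin (TCP) lies midway between the tips of the shut fingers; the grasp point (between the pads) lies 19 mm behind it; z points along the fingers, y is the line along which they close (so a half turn about z gives the same grasp; the last joint's range is limited). The gripper opens to 85 mm and grips with 20 to 120 N. Pads are 22 mm wide; open, the fingers measure 114 mm over their backs; the gripper's body (76 mm by 85 mm) begins 54 mm behind the grasp point. The pads swing forward as they close: fully open they stand 13 mm farther back than shut.
Start: joints at [-0.903, 0.255, 0.108, 0, -1.424, -0.285], TCP at [0.205, -0.51, 0.231] pointing down, gripper open.
Joint ranges: [-2.95, 2.95], [-1.21, 1.97], [-1.09, 1.5], [-2.87, 1.71], [-2.94, -0.07], [-3.05, 3.05]. Speed limits (rad/s): [2.57, 2.57, 3.14, 3.14, 3.14, 3.14].

### API

Orientations are given as [roll, pitch, yaw] about the fixed x, y, z axes, in that order (R = Rz(yaw) Ry(pitch) Rx(roll)).
In Python, from plant import robot gives the robot as it stands. The module is installed in compiled form; this text tells all that it offers. Calls block until the motion is done:
- robot.goto(position, orientation): joint-space move of the TCP to a pose.
- robot.movel(position, velocity=0.15, rot=None): straight line of the TCP; rot=None keeps the orientation; velocity is the mean speed in m/s.
- robot.move_joints(angles): joint-space move.
- robot.gripper_to(opening): opening from 0.0 (shut) to 1.0 (fully open); the grip force is fixed at half the most; returns when the fingers have stopped.
- robot.wait(seconds).
- robot.ik(position, orientation): joint angles nearest the present ones, or None.
- robot.sense(): the state.
- robot.camera(name): name is "side" or "top" or "wrist"; returns (picture, depth): 384x512x3 uint8, blue, green, red; 384x512 float32, m along the optical axis (not along the pixel's ray), 0 where there is no reading.
- robot.camera_info(name): a dict with "fov_y" (degrees; the focal length in pixels is half the picture's height over the tangent of half this angle, whatever the lens; pixels are square), "cx", "cy" (the principal point, pixels), "cam_to_world" (4x4, takes a point from camera to world coordinates). Camera axes: x right, y up, looking along -z (the intrinsics and any distortion apply to the point x, -y, -z); pixel columns grow to the right and rows downward; lengths in m; the calibration is good to about 2 mm. A picture is of the moment at which its call begins: read the wrist's pose just before it. camera_info takes no time and is no camera call; for the wrist camera it gives the pose at the moment of the call.
A pose or a line that the arm cannot do raises robot.MotionError and nothing moves.
- robot.finish_job(): hands the job in; it is judged then, once.
The state is a dict: "time": time; "joints": joint angles; "joint_velocities": joint speeds; "tau": joint torques, N m; "position": TCP position; "eef_rot": TCP orientation; "force": force on the tool from outside, world axes, zero at the start; "moment": the same for the moment, N m; "grip_width": opening from 0.0 (shut) to 1.0 (fully open); "finger_force": force on a finger pad.
Only numpy, scipy, OpenCV 4.12 (cv2) and the standard library are available. Lean on these libraries where they do the work, as an engineer would, in place of code of your own. Each camera call takes 0.05 s, during which the arm holds its last target. There are 200 camera calls.

### The job

Shut off the counter-top water filter by sliding its red tab all the way to the red mark, then turn the blue-capped cartridge anticlockwise until it reaches its stop and lift it out. Stand it gently, upright, on the floor of the terracotta dish and let go, leaving the water shut off, the dish where it is and the other kitchen things undisturbed.

Things in the scene. Friction and masses are not known exactly. Their poses are not given: they have to be found in the camera images.
- head: White water filter head, fixed. Origin: centre of the underside of its round well (92 mm outside, 87 mm high, floor 12 mm above the counter). A valve block 64 mm wide, 80 mm high runs from the well along the head's +y to y = 138 mm; a red tab slides along y on its top. A 16 mm nozzle at height 30 mm stands out 33 mm from the well on the +x side.
- collar: Grey bayonet collar, the mouth of the well, fixed to the head; origin as the head's, top 87 mm up. Its x axis runs along its two facing lug slots (20 mm wide, yellow bar on the rim at each). The cartridge lifts out only with its lugs in the slots (its x along the collar's x, either way round, within 0.1 rad).
- collar_stop (a point): Stop inside the well, under the collar by the +x slot (a twin by the other): it halts the cartridge's lug about 0.08 rad anticlockwise past the slot's middle, where it is still free to rise. This point is the middle of its block, 36 mm from the axis.
- shutoff_slide (a joint): Travel of the red shut-off slide in m: 0 by the green mark next to the well (water on), 0.035 at its end stop by the red mark (shut). Grows as the tab slides along the head's +y, away from the well; 2 N friction, stays put. Starts at 0 to 4 mm. Below about 10 mm a hidden bolt stands in the way of the cartridge's lug: shut it before turning.
- shutoff_grip (a point): Grip point of the red slide tab, on its centre line, 20 mm above the valve block's top (100 mm above the counter). The tab is 16 mm along the head's x, 26 mm along the head's y, and rises from 1 to 32 mm above the valve block.
- cartridge: Spent filter cartridge, loose, 0.2 to 0.45 kg, standing on the well's floor with 2 mm play: white body 48 mm across, 126 mm tall overall, blue cap 56 mm across 80 to 90 mm up. Origin: centre of its underside, z up. Starts 62 to 79 degrees short of the slots; turn it anticlockwise seen from above. It must rise 76 mm to clear the collar.
- cartridge_fin (a point): Middle of the blue upright grip fin on the cartridge's cap, 108 mm above its underside: 44 mm long (along the cartridge's x), 14 mm thick (its y), from 90 to 126 mm up. Grip it across its thickness.
- cartridge_lug (a point): Outer end of one of the cartridge's two blue lugs, on its +x side (twin on -x): 12 mm wide, 56 to 64 mm above the underside, reaching 37 mm from the axis.
- dish: Round terracotta dish, open, 140 mm across the rim, 28 mm high, wall 6 mm, inner floor flat, 112 mm across and 7 mm above the counter, loose, 0.6 kg; origin: centre of its underside.
- dish_in (a point): Centre of the dish's flat inner floor.
- pan_lid: Leave alone: red enamelled saucepan lid lying flat, 200 mm across, black knob on top (46 mm high overall). Origin at its underside, at the middle.
- ladle: Leave alone: copper-toned ladle, bowl 88 mm across and 36 mm high, handle reaching 270 mm along its +x axis. Origin at its underside, under the bowl's centre.
- spice_jar: Leave alone: yellow plastic spice jar with red screw top, 46 mm across, 90 mm tall. Origin at its underside, at the middle.
- tongs: Leave alone: stainless tongs lying flat, about 230 mm long along x, 16 mm high. Origin at its underside, at the middle.
- tumbler: Leave alone: green glass tumbler, 66 mm across, 90 mm tall. Origin at its underside, at the middle.
Things that resemble listed ones, but are neither listed nor needed, are in the scene too. What is shaped like the head but turquoise is not meant. Leave any black or yellow look-alike of the cartridge alone.

How it is judged:
On the way, in this order (a step that is already met when the one before it is completed fails the run):
1. the shut-off slide is moved to its shut end (over 30 of 35 mm) while the cartridge is still locked in (value of joint shutoff_slide above 0.03 m and angle between the x axis of collar and the x axis of cartridge, either way round above 0.7 rad and z of cartridge in the frame of head below 0.018 m), for 0.2 s.
2. the cartridge, still down in the well, is turned to its release position (lugs within 0.17 rad of the slots) (value of joint shutoff_slide above 0.03 m and angle between the x axis of collar and the x axis of cartridge, either way round below 0.17 rad and horizontal distance between cartridge and head below 0.006 m and z of cartridge in the frame of head below 0.03 m), for 0.1 s.
3. the cartridge is lifted clear of the collar (z of cartridge in the frame of head above 0.085 m and angle between cartridge's own z axis and vertical below 0.5 rad), for 0.1 s.
At the end, for the whole second after the job is handed in: The slide is shut (over 30 mm of its 35 mm); the cartridge stands upright (within 5 degrees) and at rest on the dish's flat floor (underside within 5 mm of it, axis within 46 mm of its centre), let go; the dish lies flat (value of joint shutoff_slide above 0.03 m and horizontal distance between cartridge and dish_in below 0.046 m and z of cartridge in the frame of dish_in between -0.004 and 0.005 m and angle between cartridge's own z axis and vertical below 0.09 rad and angle between dish's own z axis and vertical below 0.06 rad and linear speed of cartridge below 0.02 m/s and angular speed of cartridge below 0.1 rad/s); the robot touches nothing.
It fails at once if the cartridge is dropped or slammed into the dish (over 0.35 m/s within 25 mm above its floor) (horizontal distance between cartridge and dish_in below 0.046 m and z of cartridge in the frame of dish_in below 0.025 m and linear speed of cartridge above 0.35 m/s).
It fails at once if the cartridge is toppled (tilted over 60 degrees) (angle between cartridge's own z axis and vertical above 1.05 rad).
It fails at once if the dish is pushed more than 40 mm (distance of dish from where it was at the start of the episode above 0.04 m).
It fails at once if a bystander is moved more than 30 mm or tipped over (distance of any of pan_lid, ladle, spice_jar, tongs, tumbler from where it was at the start of the episode above 0.03 m or angle between any of pan_lid, ladle, spice_jar, tongs, tumbler's own z axis and vertical above 0.5 rad).
It also fails if it takes over 53 s, if anything falls off the work surface, if the arm or the gripper's body presses on something with over 40 N, if the wrist force passes 120 N, or if a joint passes its speed limit or range.

## Working session

There is one attempt and no reset: what is moved stays moved. The work goes in short steps, each a Python script; the robot and the scene stay as the last script left them, time stands still between calls to the robot, and variables do not carry over. Pictures are saved under pics/ and viewed, at most 10 in all, crops included, and the job is handed in when it is done.

```bash
mkdir -p pics
cat > h.py <<'E'
import numpy as np, cv2, json
from plant import robot
def shot(n):
    i=robot.camera_info(n); p,d=robot.camera(n); return p,d,i
def f(i): return 192/np.tan(np.radians(i['fov_y'])/2)
def world(d,i):
    v,u=np.mgrid[0:384,0:512]; F=f(i)
    c=np.stack([(u-i['cx'])/F*d,-(v-i['cy'])/F*d,-d,np.ones_like(d)],-1)
    return (c@np.array(i['cam_to_world']).T)[...,:3]
def ray(u,v,i,z):
    M=np.array(i['cam_to_world']);F=f(i)
    r=M[:3,:3]@np.array([(u-i['cx'])/F,-(v-i['cy'])/F,-1]);o=M[:3,3]
    return o+r*(z-o[2])/r[2]
E
python3 - <<'E'
from h import *
for n in ("top","side"):
    p,d,i=shot(n); cv2.imwrite(f"pics/{n}0.png",p); np.savez(f"{n}0.npz",p=p,d=d)
    print(n,{k:np.round(v,4).tolist() if not isinstance(v,str) else v for k,v in i.items()}, (d==0).mean())
print(robot.sense())
E
```

```text
top {'fov_y': 49.119, 'cx': 254.6927, 'cy': 190.7939, 'cam_to_world': [[0.0246, 0.996, -0.0862, 0.4109], [-0.9997, 0.0242, -0.0052, 0.023], [-0.0031, 0.0863, 0.9963, 1.1878], [0.0, 0.0, 0.0, 1.0]]} 0.0038706461588541665
side {'fov_y': 44.107, 'cx': 258.172, 'cy': 189.4448, 'cam_to_world': [[-0.7548, 0.4984, -0.4263, -0.144], [-0.6559, -0.5712, 0.4935, 0.7564], [0.0024, 0.6521, 0.7581, 1.2422], [0.0, 0.0, 0.0, 1.0]]} 0.003977457682291667
{'time': 0.1, 'joints': array([-9.03422580e-01,  2.55727251e-01,  1.07118931e-01, -4.18467511e-04,
       -1.42389438e+00, -2.84594092e-01]), 'joint_velocities': array([-0.00106661, -0.00043191,  0.00332615,  0.00234018, -0.00135638,
        0.00134449]), 'tau': array([-4.92151521e-03, -3.87604058e+01,  2.38472968e+01,  5.37807181e+00,
       -3.82657847e-03,  3.13510668e-06]), 'position': array([ 0.20530609, -0.50976703,  0.23046006]), 'eef_rot': array([ 3.13983871e+00, -8.18887240e-05, -2.75887453e+00]), 'force': array([-1.01044381,  0.5049472 ,  0.82160955]), 'moment': array([-0.02312167, -0.03452895,  0.00628   ]), 'finger_force': 0.0, 'grip_width': 1.002712891634454}
```

View pics/top0.png

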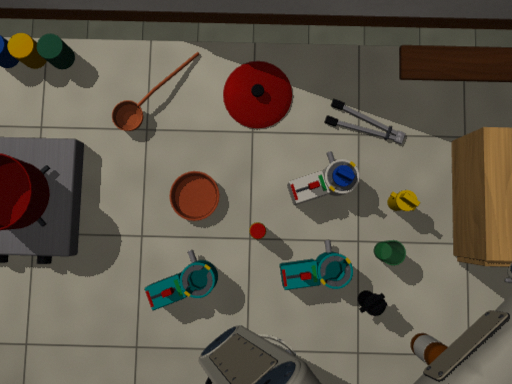

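View pics/side0.png

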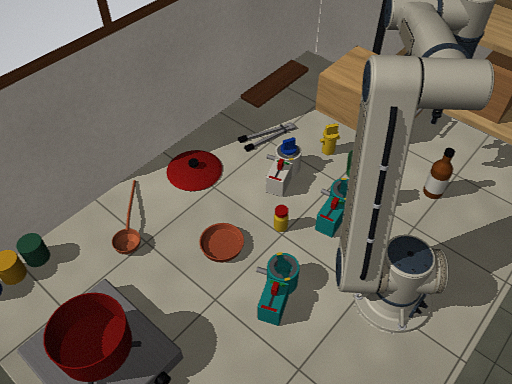

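Top view: the white head's well is at about (341,177), with its valve block and red tab towards (308,188). The blue fin is at (344,175) and the terracotta dish at (194,196).

Possible look-alikes:
- **Heads:** turquoise at (198,279) and (332,270).
- **Cartridges:** yellow at (403,201), black at (372,302).
- **Dish:** the ladle bowl at (127,116) and the red pot.

I choose the white head with the blue cartridge.

```bash
cat >> h.py <<'E'
def masks(p):
    h=cv2.cvtColor(p,cv2.COLOR_BGR2HSV); H,S,V=cv2.split(h)
    return dict(blue=(H>105)&(H<130)&(S>120)&(V>40), red=((H<5)|(H>174))&(S>170)&(V>60),
      terra=(H>3)&(H<14)&(S>100)&(V>60), yellow=(H>20)&(H<34)&(S>130)&(V>80))
def comps(m,amin=15):
    n,l,s,c=cv2.connectedComponentsWithStats(m.astype(np.uint8))
    return [(l==k,s[k,4],c[k]) for k in range(1,n) if s[k,4]>=amin]
E
python3 - <<'E'
from h import *
for n in ("top","side"):
    z=np.load(n+"0.npz"); p,d=z['p'],z['d']; i=robot.camera_info(n); W=world(d,i)
    for k,m in masks(p).items():
        for mm,a,c in comps(m):
            w=W[mm&(d>0)]
            if a<2500: print(n,k,a,c.round(1),np.median(w,0).round(3),'z95',np.percentile(w[:,2],[5,95]).round(3))
p=cv2.imread("pics/top0.png")[140:220,270:430]
cv2.imwrite("pics/crop1.png",cv2.resize(p,None,fx=5,fy=5,interpolation=cv2.INTER_CUBIC))
E
```

```text
top blue 64 [ 1.5 44. ] [0.893 0.732 0.079] z95 [0.076 0.083]
top blue 346 [342.9 175.2] [ 0.549 -0.197  0.103] z95 [0.095 0.139]
top red 459 [ 19.4 200.6] [0.456 0.635 0.09 ] z95 [0.086 0.185]
top red 55 [313.8 184.6] [ 0.523 -0.123  0.11 ] z95 [0.108 0.115]
top red 40 [293.8 191.8] [ 0.506 -0.075  0.081] z95 [0.077 0.084]
top red 166 [257.5 230.5] [0.402 0.02  0.089] z95 [0.086 0.093]
top red 43 [284.  277.6] [ 0.282 -0.053  0.08 ] z95 [0.077 0.084]
top red 65 [305.4 275.8] [ 0.291 -0.104  0.111] z95 [0.107 0.115]
top red 59 [165.9 292.5] [0.24  0.246 0.111] z95 [0.109 0.114]
top red 40 [149.2 298.4] [0.221 0.296 0.08 ] z95 [0.077 0.084]
top terra 820 [140.6 104.7] [0.733 0.379 0.014] z95 [0.001 0.038]
top terra 1742 [195.6 196.4] [0.493 0.194 0.007] z95 [0.003 0.028]
top terra 44 [257.  230.9] [0.399 0.021 0.088] z95 [0.056 0.093]
top terra 102 [435.4 352.2] [ 0.12  -0.42   0.132] z95 [0.125 0.142]
top yellow 524 [19.9 44.9] [0.891 0.681 0.08 ] z95 [0.076 0.083]
top yellow 22 [352.4 163.6] [ 0.584 -0.228  0.086] z95 [0.004 0.09 ]
top yellow 22 [331.8 188.1] [ 0.519 -0.174  0.087] 
[... 802 characters left out ...]
.078] z95 [0.075 0.083]
side red 70 [274.3 288.1] [0.234 0.254 0.107] z95 [0.086 0.113]
side red 1398 [100.7 331.4] [0.472 0.614 0.116] z95 [0.084 0.184]
side red 43 [268.4 308. ] [0.215 0.296 0.079] z95 [0.075 0.083]
side terra 260 [440.5 168.3] [ 0.097 -0.418  0.133] z95 [0.101 0.168]
side terra 591 [127.1 233.8] [0.73  0.376 0.014] z95 [-0.002  0.037]
side terra 37 [427.9 193.6] [ 0.1   -0.408  0.013] z95 [0.003 0.024]
side terra 1258 [222.  241.1] [0.495 0.188 0.006] z95 [0.001 0.027]
side yellow 385 [329.3 138.5] [ 0.479 -0.354  0.077] z95 [0.005 0.124]
side yellow 168 [279.4 223.3] [0.388 0.037 0.04 ] z95 [0.005 0.066]
side yellow 198 [  6.3 259.4] [0.88  0.673 0.078] z95 [0.074 0.081]
```

View pics/crop1.png

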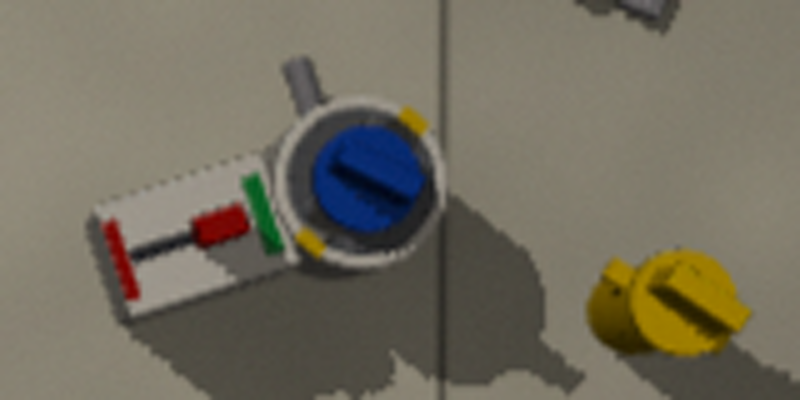

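The crop confirms the blue fin sits in the white head's grey collar. The yellow slot bars are at about (352,164) and (332,188) in the full image, and the tab at (314,185) is beside the green mark. The fin lies at about 66° and the slots at about 140°, so the turn is about 74°, which is within the stated range. Next, a closer look with the wrist camera from two places.

Run:
```python
from h import *
for k,(x,y) in enumerate([(0.53,-0.14),(0.50,-0.20)]):
    q=[x,y,0.30]; robot.goto(q,[np.pi,0,np.radians(-70)])
    robot.wait(0.3)
    p,d,i=shot("wrist"); cv2.imwrite(f"pics/w{k}.png",p); np.savez(f"w{k}.npz",p=p,d=d,M=i['cam_to_world'])
    W=world(d,i)
    print(robot.sense()['joints'].round(2),robot.sense()['time'],np.round(i['cam_to_world'],3).tolist(),i['fov_y'])
    for kk,m in masks(p).items():
        for mm,a,c in comps(m,60):
            w=W[mm&(d>0)]
            if len(w): print(k,kk,a,c.round(1),np.median(w,0).round(4),np.percentile(w[:,2],[5,95]).round(3))
a,b=[cv2.imread(f"pics/w{k}.png") for k in (0,1)]
cv2.imwrite("pics/w01.png",cv2.resize(np.hstack([a,b]),(800,300),interpolation=cv2.INTER_AREA))
z=np.load("top0.npz"); i=robot.camera_info("top"); W=world(z['d'],i)
m=np.zeros((384,512),bool); m[165:228,162:226]=1
r=W[m&(W[...,2]>.022)&(W[...,2]<.034)&(z['d']>0)]
print('dish rim',len(r),np.percentile(r,[2,98],axis=0).round(3)); (c,rad)=cv2.minEnclosingCircle(r[:,:2].astype(np.float32)); print(c,rad)
```

```text
[ 0.03  0.24  0.26  0.   -1.59  0.32] 2.2583 [[-0.94, 0.321, 0.114, 0.558], [-0.341, -0.888, -0.308, -0.219], [0.002, -0.329, 0.944, 0.442], [0.0, 0.0, 0.0, 1.0]] 63.89407018734123
0 blue 2153 [258.1 102.6] [ 0.5494 -0.2012  0.1019] [0.1   0.138]
0 red 10972 [ 57.8 186.2] [0.7783 0.0101 0.0153] [0.006 0.021]
0 red 299 [257.1 176.6] [ 0.5227 -0.1255  0.1113] [0.102 0.112]
0 red 151 [256.  210.2] [ 0.5061 -0.0744  0.0803] [0.079 0.081]
0 red 495 [425.1 248.9] [ 0.2945 -0.1066  0.1075] [0.086 0.113]
0 red 135 [404.4 275.2] [ 0.2808 -0.0528  0.0806] [0.08  0.082]
0 red 625 [303.8 293.9] [0.4023 0.0172 0.0893] [0.083 0.091]
0 terra 3387 [208.9 332.3] [0.497  0.2024 0.0068] [0.005 0.027]
0 terra 151 [  6.6 325.8] [0.8195 0.2864 0.0286] [0.023 0.033]
0 yellow 117 [237.9  67.4] [ 0.5812 -0.2265  0.0872] [0.085 0.089]
0 yellow 98 [277.1 135.3] [ 0.5154 -0.1731  0.0873] [0.086 0.089]
0 yellow 97 [438.5 155.1] [ 0.3285 -0.2161  0.0876] [0.086 0.089]
0 yellow 81 [450.1 217.1] [ 0.2734 -0.1516  0.0879] [0.086 0.089]
0 yellow 373 [295.  272.1] [0.4184 0.01   0.0601] [0.015 0.068]
[-0.09  0.22  0.2
[... 359 characters left out ...]
red 154 [220.9 241.9] [ 0.5037 -0.0747  0.0802] [0.079 0.081]
1 red 572 [268.8 320. ] [0.4019 0.0163 0.0892] [0.081 0.09 ]
1 terra 1760 [185.5 344.9] [0.4943 0.1853 0.0064] [0.005 0.027]
1 yellow 2086 [318.8  19. ] [ 0.4906 -0.3552  0.0895] [0.035 0.126]
1 yellow 104 [196.  110.9] [ 0.5812 -0.2264  0.0872] [0.086 0.088]
1 yellow 88 [236.4 173. ] [ 0.5154 -0.1733  0.0873] [0.086 0.088]
1 yellow 87 [392.5 191.6] [ 0.3285 -0.2164  0.0876] [0.086 0.089]
1 yellow 73 [406.4 249.1] [ 0.2727 -0.1516  0.0876] [0.086 0.089]
1 yellow 365 [263.8 297.6] [0.4166 0.0079 0.0603] [0.017 0.069]
dish rim 369 [[0.429 0.131 0.022]
 [0.562 0.264 0.031]]
(0.4951450824737549, 0.1973046362400055) 0.06966569274663925
```

View pics/w01.png

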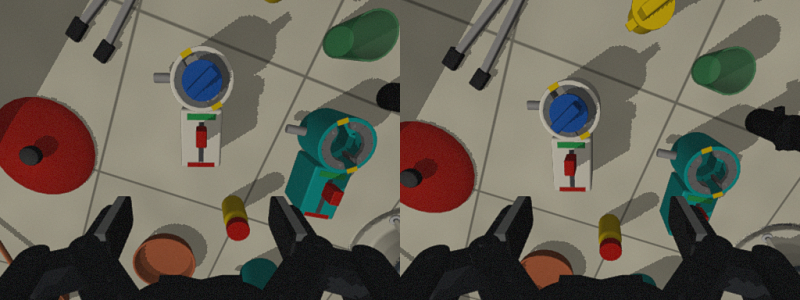

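The wrist views show the fin at (258,103) and the tab at (257,177) in the first image. The head centre is at about (0.548,-0.200), the slots lie at 141° and the bars stand 87 mm up as specified. Next I fix the fin's line and slide the tab.

Run:
```python
from h import *
C=np.array([0.5483,-0.1998]); a=np.radians(109.2); ydir=np.array([np.cos(a),np.sin(a)])
for k in (0,1):
    z=np.load(f"w{k}.npz"); i=robot.camera_info("wrist"); i['cam_to_world']=z['M']; W=world(z['d'],i)
    w=W[masks(z['p'])['blue']&(W[...,2]>.133)&(W[...,2]<.145)]
    r=cv2.minAreaRect((w[:,:2]*1000).astype(np.float32)); print('fin',len(w),r, np.median(w[:,2]))
    q=w[:,:2]-w[:,:2].mean(0); v=np.linalg.svd(q,full_matrices=False)[2][0]; print(w[:,:2].mean(0),np.degrees(np.arctan2(v[1],v[0]))%180)
T=C+ydir*0.080; yaw=a-np.pi
robot.goto([*T,0.20],[np.pi,0,yaw])
robot.movel([*T,0.087],0.12)
s=robot.sense(); print(s['position'],s['force'])
robot.gripper_to(0.0); s=robot.sense(); print(s['time'],s['grip_width'],s['finger_force'],s['force'])
T2=T+ydir*0.037
robot.movel([*T2,0.087],0.05)
s=robot.sense(); print(s['position'],T2,s['force'],s['grip_width'])
robot.wait(0.2)
robot.gripper_to(0.6); robot.movel([*T2,0.22],0.15); print(robot.sense()['time'])
p,d,i=shot("top"); W=world(d,i)
for mm,aa,c in comps(masks(p)['red'],20):
    w=W[mm&(d>0)]; 
    if abs(c-[305,188]).max()<25: print(c,np.median(w,0))
cv2.imwrite("pics/top1.png",p)
```

```text
fin 676 ((548.4522705078125, -199.97593688964844), (43.46537399291992, 13.842477798461914), 64.58976745605469) 0.13718780388204882
[ 0.54836651 -0.20016154] 64.46224160260888
fin 591 ((548.5250854492188, -200.16151428222656), (43.57563400268555, 13.498353958129883), 64.2879638671875) 0.13715444636798219
[ 0.54826761 -0.20074282] 64.28126726370282
[ 0.52268584 -0.12441686  0.08791875] [-0.11664129  0.64996758  0.48489091]
5.2917 0.17420465245587463 62.891496419906616 [3.87107275 1.25569239 0.71259429]
[ 0.51150139 -0.09151202  0.08741233] [ 0.5098226  -0.08930796] [ 10.42168798 -10.52420475  -5.32348727] 0.17442800018843058
7.8583
```

The slide reached its stop: the arm held 35 mm of travel against about 15 N. Next I confirm that with the wrist camera, grip the fin and turn it in steps while watching the moment.

Run:
```python
from h import *
robot.goto([0.5484,-0.2001,0.22],[np.pi,0,np.radians(-115.6)])
p,d,i=shot("wrist"); W=world(d,i); cv2.imwrite("pics/w2.png",p)
for kk in('red','blue'):
  for mm,a,c in comps(masks(p)[kk],60):
    w=W[mm&(d>0)]; print(kk,a,c.round(1),np.median(w,0).round(4),w[:,2].max().round(3))
robot.gripper_to(0.6)
robot.movel([0.5484,-0.2001,0.108],0.12)
s=robot.sense(); print(s['position'],s['force'])
robot.gripper_to(0.0); s0=s=robot.sense(); print(s['time'],s['grip_width'],s['finger_force'],s['force'],s['moment'])
for t in (20,45,65,72,75,76,77,78,79,80,81,82,83):
    P=[0.5484,-0.2001,0.108]
    robot.goto(P,[np.pi,0,np.radians(-115.6+t)])
    s=robot.sense(); print(t,round(s['time'],2),np.degrees(s['eef_rot'][2]).round(2),s['force'].round(1),s['moment'].round(2),s['joints'][5].round(2))
    if t>=45 and abs(s['moment'][2]-s0['moment'][2])>0.8: break
    if t<45 and abs(s['moment'][2]-s0['moment'][2])>1.5: break
```

```text
red 142 [342.  260.5] [ 0.505  -0.0951  0.1102] 0.248
red 91 [353.6 254.9] [ 0.4919 -0.0788  0.08  ] 0.097
red 1074 [467.1 296.9] [0.3999 0.0162 0.0893] 0.092
red 1241 [213.7 335.6] [0.7122 0.0078 0.0121] 0.298
red 729 [140.  369.6] [0.8369 0.0119 0.0173] 0.306
blue 3118 [254.  184.4] [ 0.5458 -0.2037  0.1017] 0.139
[ 0.54899988 -0.20023629  0.10890948] [-0.10433662  0.18542082  0.31831822]
10.2833 0.15033623704659274 61.140925884246826 [ 0.92190643 -1.24011345  1.35353819] [ 0.0552151  -0.0576287   0.00590335]
20 10.71 -95.79 [-1.3  1.2  6.4] [ 0.62  0.84 -0.01] -0.02
45 11.21 -70.77 [-1.7 -0.3  5.4] [0.31 0.68 0.  ] 0.42
65 11.63 -50.89 [ 1.3 -0.2  4.9] [-0.08 -0.09  0.03] 0.76
72 11.88 -43.82 [-0.1 -0.6  4.3] [-0.02 -0.08  0.05] 0.89
75 12.13 -40.85 [-0.5  0.7  6.7] [0.12 0.08 0.04] 0.94
76 12.38 -39.87 [ 0.5 -0.5  4.7] [ 0.23  0.01 -0.08] 0.96
77 12.63 -38.87 [1.5 0.1 4.8] [ 0.14 -0.   -0.12] 0.97
78 12.88 -37.87 [1.4 0.5 5.5] [ 0.16 -0.1  -0.11] 0.99
79 13.13 -36.87 [0.9 0.3 5.6] [ 0.16 -0.1  -0.08] 1.01
80 13.38 -35.86 [ 0.5 -0.3  5.8] [ 0.11 -0.2  -0.14] 1.03
81 13.63 -34.85 [0.5 1.2 5.2] [ 0.16 -0.21 -0.12] 1.04
82 13.88 -33.82 [1.  0.1 4.5] [-0.12 -0.26 -0.33] 1.06
83 14.13 -32.89 [0.8 0.6 5.8] [-0.15 -0.26 -0.88] 1.08
```

The stop was met at 81 to 82°, just where it should be (76.6° + 4.6°). I back off 1.5° and lift, watching the force.

Run:
```python
from h import *
robot.goto([0.5484,-0.2001,0.108],[np.pi,0,np.radians(-34.5)])
robot.wait(0.2)
for z in (0.113,0.120,0.14,0.165,0.19):
    robot.movel([0.5484,-0.2001,z],0.06); s=robot.sense(); print(round(s['time'],2),s['position'].round(4),s['force'].round(1),s['moment'].round(2),s['grip_width'].round(3))
    if s['force'][2]<-12 or abs(s['force'][:2]).max()>10: print("STOP"); break
else:
    robot.movel([0.5484,-0.2001,0.245],0.12); robot.wait(0.3)
    s=robot.sense(); print(s['time'],s['force'],s['grip_width'])
    p,d,i=shot("top"); q,e,j=shot("side")
    cv2.imwrite("pics/lift.png",np.hstack([p[120:240,230:430],q[90:210,200:400]]))
    r=cv2.resize(cv2.imread("pics/lift.png"),(800,240)); cv2.imwrite("pics/lift.png",r)
    W=world(d,i); m=np.zeros((384,512),bool); m[165:228,162:226]=1
    r=W[m&(W[...,2]>.022)&(W[...,2]<.034)]; print('dish',cv2.minEnclosingCircle(r[:,:2].astype(np.float32)))
    W=world(e,j); m=np.zeros((384,512),bool); m[205:275,190:255]=1
    m&=cv2.cvtColor(q,cv2.COLOR_BGR2HSV)[...,1]>100
    r=W[m&(W[...,2]>.022)&(W[...,2]<.034)]; print('dish side',len(r),cv2.minEnclosingCircle(r[:,:2].astype(np.float32)))
    f0=W[238:246,216:226,2]; print('floor z',np.median(f0))
```

```text
Traceback (most recent call last):
AttributeError: 'float' object has no attribute 'round'
```

Run:
```python
from h import *
s=robot.sense(); print(s['position'],s['force'],s['grip_width'])
for z in (0.120,0.14,0.165,0.19):
    robot.movel([0.5484,-0.2001,z],0.06); s=robot.sense(); print(round(s['time'],2),s['position'].round(4),s['force'].round(1),s['moment'].round(2),s['grip_width'])
    if s['force'][2]<-12 or abs(s['force'][:2]).max()>10: print("STOP"); break
else:
    robot.movel([0.5484,-0.2001,0.245],0.12); robot.wait(0.3)
    s=robot.sense(); print(s['time'],s['force'],s['grip_width'])
    p,d,i=shot("top"); q,e,j=shot("side")
    r=cv2.resize(np.hstack([p[120:240,230:430],q[90:210,200:400]]),(800,240)); cv2.imwrite("pics/lift.png",r)
    W=world(d,i); m=np.zeros((384,512),bool); m[165:228,162:226]=1
    r=W[m&(W[...,2]>.022)&(W[...,2]<.034)]; print('dish',cv2.minEnclosingCircle(r[:,:2].astype(np.float32)))
    W=world(e,j); m=np.zeros((384,512),bool); m[205:275,190:255]=1
    m&=cv2.cvtColor(q,cv2.COLOR_BGR2HSV)[...,1]>100
    r=W[m&(W[...,2]>.022)&(W[...,2]<.034)]; print('dish side',len(r),cv2.minEnclosingCircle(r[:,:2].astype(np.float32)))
    f0=W[238:246,216:226,2]; print('floor z',np.median(f0))
```

```text
[ 0.54865282 -0.20026779  0.11281676] [ 3.05358589 -1.58167687 -0.81487943] 0.15073668052960784
15.1 [ 0.5484 -0.2001  0.12  ] [ 1.7 -1.4 -0.4] [-0.63 -0.88 -0.03] 0.15430644603825985
15.58 [ 0.5478 -0.1997  0.1397] [ 0.5 -0.6 -2.7] [-0.01  0.03  0.01] 0.1527135294601535
16.15 [ 0.5484 -0.2     0.1652] [-0.7 -0.3 -2.5] [-0.    0.01  0.03] 0.15275675718863516
16.72 [ 0.5484 -0.2     0.1901] [-0.4 -0.8 -2.6] [-0.  0. -0.] 0.1571815555992514
17.625 [-0.69285057 -0.19704023 -2.79577538] 0.15466381130191137
dish ((0.49527284502983093, 0.19749292731285095), 0.06941133737564087)
dish side 246 ((0.4899697005748749, 0.19734349846839905), 0.07086446136236191)
floor z 0.005063080591977798
```

View pics/lift.png

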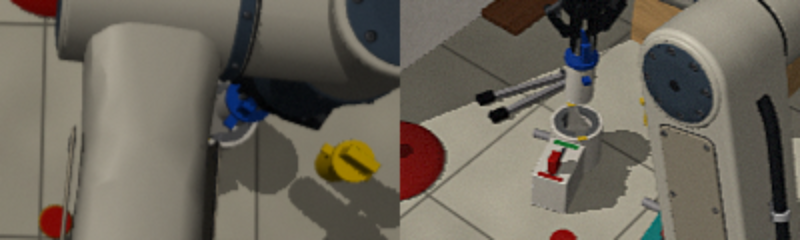

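The picture shows the cartridge upright above the empty well at about (580,75) in the crop, with the tab by the red mark at (555,162). The dish centre is (0.494,0.197) from both views. I carry it over and lower it until contact.

Run:
```python
from h import *
D=[0.494,0.197]
robot.movel([*D,0.245],0.2); robot.wait(0.2)
q,e,j=shot("side"); cv2.imwrite("pics/over.png",cv2.resize(q[100:280,130:330],(600,540)))
robot.movel([*D,0.135],0.12); robot.movel([*D,0.113],0.04); robot.wait(0.2)
f0=robot.sense()['force'][2]; print('f0',f0)
z=0.113
while z>0.096:
    z-=0.001; robot.movel([*D,z],0.02); f=np.mean([robot.sense()['force'][2]]); print(round(z,3),round(f,2),end=' ')
    if f>f0+2.0: break
s=robot.sense(); print(s['time'],s['position'],s['force'],s['moment'])
q,e,j=shot("side"); p=cv2.resize(q[130:270,150:310],(640,560)); cv2.imwrite("pics/down.png",p)
```

```text
f0 -2.291672483950052
0.112 -3.03 0.111 -2.32 0.11 -3.13 0.109 -2.28 0.108 -1.51 0.107 -3.29 0.106 -2.43 0.105 -2.4 0.104 -2.58 0.103 2.63 24.5917 [0.49435115 0.19700752 0.1036404 ] [-1.30988613 -1.16885529  2.62848935] [-0.28289366  0.35161147  0.0470887 ]
```

View pics/down.png

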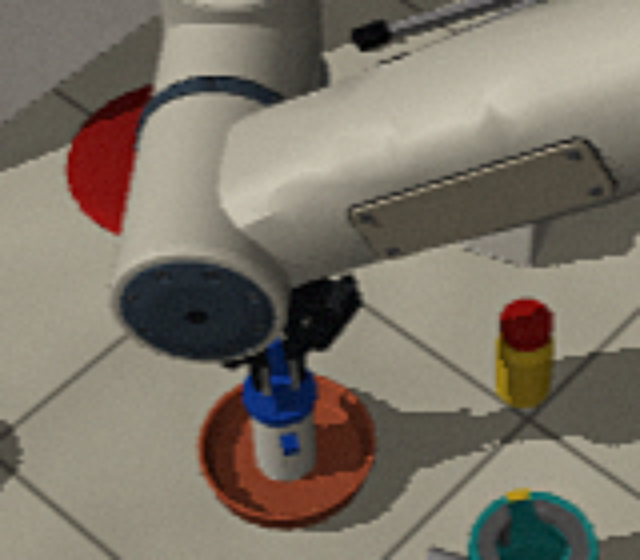

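Contact came at 0.103, as predicted. The picture shows the cartridge (285,430) standing upright near the middle of the dish. I release it and back off.

Run:
```python
from h import *
robot.gripper_to(0.5); robot.wait(0.2)
robot.movel([0.494,0.197,0.24],0.12)
robot.goto([0.45,0.06,0.30],[np.pi,0,np.radians(-34.5)]); robot.wait(0.3)
s=robot.sense(); print(s['time'],s['force'],s['finger_force'])
p,d,i=shot("top"); q,e,j=shot("side"); W=world(e,j)
for mm,a,c in comps(masks(q)['blue'],20):
    w=W[mm&(e>0)]; print(a,c,np.median(w,0),w[:,2].max())
cv2.imwrite("pics/end.png",np.hstack([cv2.resize(q[120:300,140:340],(400,360)),cv2.resize(p[100:280,150:350],(400,360))]))
```

```text
27.4917 [-0.18821825  0.22524281  0.44563486] 0.0
263 [218.93155894 226.61977186] [0.48547285 0.20347569 0.09691611] 0.13640847004767953
21 [221.66666667 240.0952381 ] [0.46613039 0.21487853 0.06973714] 0.07311505756311898
```

View pics/end.png

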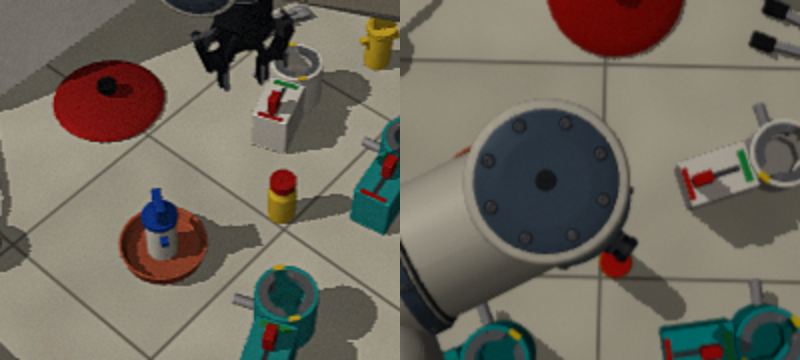

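The cartridge stands upright in the dish at (160,235) in the left half. The tab is at the red end and nothing else has been disturbed.

```bash
python3 -c "
from plant import robot
print(robot.finish_job())"
```

```text
the job is handed in; nothing more can be done
None
```

The job is handed in: the water is shut off, the blue-capped cartridge was turned to its stop and lifted out, and it stands upright and released in the dish; the final pictures showed nothing else moved, and the hand-in call returned no verdict.

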